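# Slide a rescued photo album home in its slipcase

### The job

Put the bare photo album (the one without pegs) back into the empty middle slipcase of the row: carry it to the open mouth, keep it upright with its spine outwards, and slide it in, fore-edge first, until you feel it come up against the moisture-absorber cassette hidden somewhere near the back of the case. Hold a light, steady push there for a moment to be sure it is home, then let go and leave it resting against the cassette. The pages are still soft, so slide slowly and never press them on the cassette with more than about 15 N; leave the pegged album, the spray bottle and the box of pegs where they stand.

Things in the scene. Friction and masses are not known exactly. Their poses are not given: they have to be found in the camera images.
- album: closed photo album, stiff cream boards, a solid block 160 long x 34 thick x 112 mm tall, 0.25 to 0.45 kg, standing loose on a long edge on the table. Origin: centre of its underside. x runs along its length from the spine (flat face at x = -80 mm) to the fore-edge (x = +80 mm), y across the thickness, z up. At the start x points to the robot's right (-y) within 0.65 rad
- album_fore (a point): centre of the album's fore-edge face, at (80, 0, 56) mm in the album's frame: the end that goes in first
- album_spine (a point): centre of the album's spine face, at (-80, 0, 56) mm in the album's frame: the end that stays outside and can be pushed with shut fingers
- case: row of three grey board slipcases between two steel bookends (105 mm tall, at y = +-69 mm from x = 40 mm on, feet out to +-114 mm); fixed. Only the middle one is empty; the neighbours' albums are level with the mouths, nothing sticks out in front. Origin: middle of the empty case's mouth, at table level; x points straight into its slot (roughly the robot's right), z up. Tops 122 mm high
- slot_mouth (a point): centre of the empty slot's open mouth, 61 mm above the table, axes as the case's. The slot is 38 mm wide and 116 mm high; its floor is a board whose edge stands 3 mm above the table. Floor and walls are smooth board, friction about 0.5 to 0.7
- case_back (a point): outside of the empty case's closed back, 168 mm in from the mouth. Before it, deep inside and not measured, an absorber cassette (in the rules: cassette; 34 x 104 mm, fills the slot's section) is held by spring clips that give 1 mm per 15 N. Its depth is not recorded: its front face is 112 to 156 mm in from the mouth, so the album's spine ends 4 to 48 mm proud of the mouth
- drying_album: bystander: album stood on end to dry with fanned leaves and white clothes pegs along its top, 120 x 60 mm on the table, 215 mm tall; origin at the centre of its underside
- spray_bottle: bystander: spray bottle 66 mm in diameter, 194 mm tall; origin at the centre of its underside
- peg_box: bystander: open cardboard tray of clothes pegs, 130 x 170 x 55 mm; origin at the centre of its underside
There are look-alikes about, which are no part of the job. What is shaped like the album but red or turquoise is not meant.

How it is judged:
By the outcome, as a careful person would: the job done as asked, in the order asked, and still so for the second after the job is handed in, with the robot touching nothing.
It also fails if it takes over 64 s, if anything falls off the work surface, if the arm or the gripper's body presses on something with over 40 N, if the wrist force passes 120 N, or if a joint passes its speed limit or range.

### The arm

A 6-joint arm with a two-finger parallel gripper is mounted at the origin on the work surface. World frame = base frame: x ahead of the robot, y to its left, z up, the work surface at z = 0. Lengths are in mm, angles in rad, forces in N, time in s.
With the tool pointing down it reaches from about 400 to 925 mm from the base axis. Payload 12.5 kg.
Tool frame: the origin (TCP) lies at the very end of the fingers, on their centre line; the grasp point (between the pads) lies grip_depth behind it (grip_depth is the distance from the TCP to the grasp point, in mm); z points along the fingers, y is the line along which they close (so a half turn about z gives the same grasp; the last joint's range is limited). The gripper opens to 95 mm and grips with 3 to 60 N. Pads are 20 mm wide; open, the fingers measure 119 mm over their backs; the gripper's body (75 mm by 180 mm) begins 59 mm behind the grasp point.
Start: joints at [1.037, 0.491, 1.559, -0, 1.092, -0.106], TCP at [259.28, 568.701, 214.661] pointing down, gripper open.
Joint ranges: [-3.1, 3.1], [-0.84, 2.19], [0.05, 2.79], [-1.13, 4.28], [0.06, 2.93], [-2.69, 2.69]. Speed limits (rad/s): [2.22, 2.22, 2.79, 3.14, 3.14, 3.14].

### API

Orientations are given as [roll, pitch, yaw] about the fixed x, y, z axes, in that order (R = Rz(yaw) Ry(pitch) Rx(roll)).
In Python, from cell import state, read_camera, job_done, grip_depth gives the robot as it stands.
- The arm moves only by the tool drive_tool, never from a script. Its argument "targets" is a list of rows, each an object with "jaw": the opening, from 0 (shut) to 1 (fully open); "travel": the shift along the tool's x, y, z in m, a list of three; "twist": the turn about the tool's z in rad. In form: [{"jaw": jaw, "travel": [tx, ty, tz], "twist": twist}, ...]. A call has 1 to 8 rows; each row is the pose to reach, as a shift and turn from the pose commanded when the call began, along the tool's axes at that moment; what a row does not reach only later rows make up. A row lasts 1/12 s, in which the tool goes at most 41.7 mm and 7.16 degrees, less where a joint would pass 70% of its speed; a pose out of reach is approached as far as the arm can. A call with a gripper value outside its range is refused whole. The fingers move at their own pace and stop on an object; the grip force is fixed at half the most. Time passes only in rows, so rows that repeat a pose let the fingers close. It gives the time, the measured TCP pose, the force, the opening and the grip force at its end, in the units of the state.
- state(): the state, without advancing time (a new reading comes with each control period).
- read_camera(name): name is "side" or "top"; returns a dict with "frame" (384x512x3 uint8, red, green, blue), "fx", "fy", "cx", "cy" (pixels), "k1" (the pictures are not rectified: a ray, as slopes to the right and down, at radius r is drawn at 1 + k1 r^2 times it, then the intrinsics apply), "R" (3x3) and "t" (3): a world point X has camera coordinates R X + t. Camera axes: x right, y down, z forward; pixel columns grow to the right and rows downward; lengths in mm; the calibration is good to about 2 mm. A picture is of the moment at which its call begins. There is no depth.
- job_done(): hands the job in; it is judged then, once.
The state is a dict: "t": time; "joints": joint angles; "qvel": joint speeds; "tau": joint torques, N m; "eef_pos": TCP position; "tcp_rot": TCP orientation; "ft_force": force on the tool from outside, world axes, zero at the start; "moment": the same for the moment, N m; "opening": opening from 0.0 (shut) to 1.0 (fully open); "grip_force": force on a finger pad.
Only numpy, scipy, OpenCV 4.12 (cv2) and the standard library are available. Lean on these libraries where they do the work, as an engineer would, in place of code of your own. Each camera call takes 0.05 s, during which the arm holds its last target. There are 200 camera calls.

## Working session

There is one attempt and no reset: what is moved stays moved. The work goes in short steps, Python scripts to look and compute and a tool call to move; the robot and the scene stay as the last step left them, time stands still between calls to the robot, and variables do not carry over. Pictures are saved under pics/ and viewed, at most 10 in all, crops included, and the job is handed in when it is done.

Besides the shell and the picture viewer there is one more tool, called as name([rows], argument=value, ...), one row to a line, values as JSON. drive_tool: Moves the arm, as the interface text tells. Its arguments: {"type":"object","properties":{"targets":{"type":"array"}},"required":["targets"]}

```bash
mkdir -p pics
python3 - <<'E'
from cell import *
import cv2,pickle
print(state(), grip_depth)
for n in("side","top"):
    c=read_camera(n); pickle.dump(c,open(f"pics/{n}0.pkl","wb"))
    cv2.imwrite(f"pics/{n}0.png",c["frame"][:,:,::-1])
    print(n,{k:v for k,v in c.items() if k!="frame"})
E
```

```text
{'t': 0.0, 'joints': array([ 1.03741265e+00,  4.91570136e-01,  1.55944159e+00,  2.77273721e-05,
        1.09172041e+00, -1.05592313e-01]), 'qvel': array([-4.34127479e-04,  4.78171260e-04,  1.54871384e-03, -5.24408479e-04,
        4.24544683e-05, -2.48142654e-03]), 'tau': array([ 1.29396176e-05, -6.12652731e+01, -2.58181858e+01,  6.93122554e-02,
        4.81949584e-02, -1.28670167e-04]), 'eef_pos': array([259.13256595, 568.47991952, 214.05789184]), 'tcp_rot': array([-3.14046212e+00, -1.44550740e-04,  2.71378841e+00]), 'ft_force': array([-0.32279546, -0.526024  , -0.27199025]), 'moment': array([-0.00428851, -0.00739005,  0.00440544]), 'grip_force': 0.0, 'opening': 0.9982254054512851} 18.8
side {'fx': 430.8412104520116, 'fy': 430.8412104520116, 'cx': 258.8017262394822, 'cy': 186.06820553186958, 'k1': -0.0996981585055965, 'R': array([[ 0.94423622, -0.32859114,  0.02111466],
       [-0.21786583, -0.67156418, -0.70819209],
       [ 0.2468855 ,  0.66410045, -0.705704  ]]), 't': array([-527.86999553,  238.01804911,  950.55037165])}
top {'fx': 464.0013592613038, 'fy': 464.0013592613038, 'cx': 256.18060172989726, 'cy': 188.75638680958474, 'k1': -0.13487139615893529, 'R': array([[-0.01691502, -0.99966162,  0.01976152],
       [-0.99121048,  0.01417185, -0.13153303],
       [ 0.13120847, -0.02181271, -0.9911148 ]]), 't': array([  81.78981311,  602.55103353, 1380.32590448])}
```

View pics/top0.png

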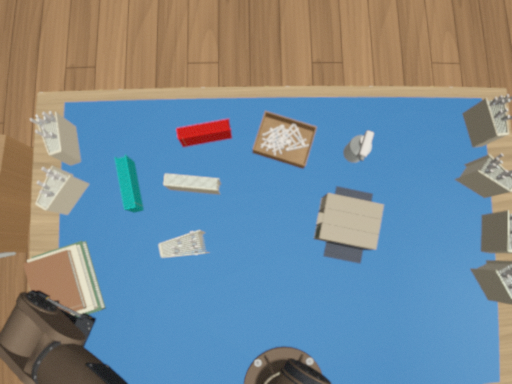

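View pics/side0.png

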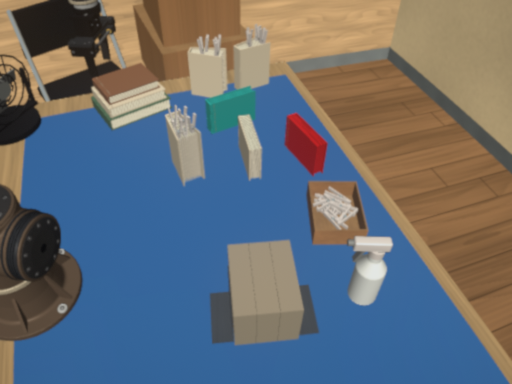

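The top view shows a cream block at (192,183), red at (204,132), turquoise at (128,183), the pegged album at (182,244), the tray at (284,139), the bottle at (358,147) and the slipcases at (350,220). The side view shows the same cream block at (250,147). Possible confusions are:
- red block, top (204,132)
- turquoise block, top (128,183)
- pegged album, top (182,244)
- white clutter at the table edges

By the description (cream, bare), I choose (192,183), and I'll check it in a close crop.

Run:
```python
import cv2,pickle,numpy as np
t=pickle.load(open("pics/top0.pkl","rb"))["frame"][:,:,::-1]
s=pickle.load(open("pics/side0.pkl","rb"))["frame"][:,:,::-1]
r=lambda im,x0,y0,w,h,k:cv2.resize(im[y0:y0+h,x0:x0+w],None,fx=k,fy=k,interpolation=cv2.INTER_CUBIC)
a=np.hstack([r(t,150,160,90,70,4.4),r(t,305,180,90,70,4.4)])
b=np.hstack([r(s,205,105,90,80,3.6),r(s,200,230,130,120,2.4)[:288]])
cv2.imwrite("pics/crop.png",cv2.copyMakeBorder(np.vstack([a[:,:636],b[:,:636]]),0,0,0,0,0) if b.shape[1]>=636 else a)
```

```text
(no output)
```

View pics/crop.png

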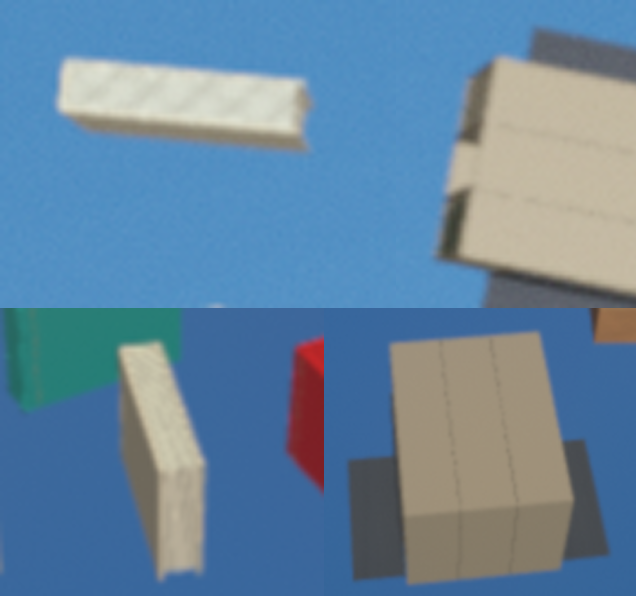

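The crop confirms it: a bare cream album in the top view, top face from about (165,174) to (219,178). The case's front top edge runs from (328,193) to (320,240), and the mouth faces left.

```bash
cat > h.py <<'E'
import numpy as np,cv2,pickle
def cast(c,uv,z):
    K=np.array([[c["fx"],0,c["cx"]],[0,c["fy"],c["cy"]],[0,0,1]])
    n=cv2.undistortPoints(np.array(uv,float).reshape(-1,1,2),K,np.array([c["k1"],0,0,0,0]),None,None,None)[:,0] if 0 else cv2.undistortPoints(np.array(uv,float).reshape(-1,1,2),K,np.array([c["k1"],0,0,0,0.]))[:,0]
    d=np.c_[n,np.ones(len(n))]@c["R"]; o=-c["R"].T@c["t"]
    return o+d*((z-o[2])/d[:,2])[:,None]
def proj(c,X):
    K=np.array([[c["fx"],0,c["cx"]],[0,c["fy"],c["cy"]],[0,0,1]])
    return cv2.projectPoints(np.array(X,float).reshape(-1,1,3),cv2.Rodrigues(c["R"])[0],c["t"],K,np.array([c["k1"],0,0,0,0.]))[0][:,0]
def blob(c,box,f):
    x0,y0,x1,y1=box; im=cv2.resize(c["frame"][y0:y1,x0:x1],None,fx=8,fy=8,interpolation=cv2.INTER_CUBIC)
    m=cv2.morphologyEx(f(im.astype(int)).astype(np.uint8),cv2.MORPH_OPEN,np.ones((9,9)))
    k=max(cv2.findContours(m,0,1)[0],key=cv2.contourArea)
    q=lambda p:(np.array(p,float).reshape(-1,2)+.5)/8-.5+[x0,y0]
    h=cv2.convexHull(k)
    quad=cv2.approxPolyN(k,4,ensure_convex=True) if hasattr(cv2,"approxPolyN") else cv2.boxPoints(cv2.minAreaRect(k))
    return q(quad),q(cv2.boxPoints(cv2.minAreaRect(k))),cv2.contourArea(k)/64
E
python3 - <<'E'
from h import *
np.set_printoptions(precision=1,suppress=True)
T=pickle.load(open("pics/top0.pkl","rb"));S=pickle.load(open("pics/side0.pkl","rb"))
for c in(T,S):print(-c["R"].T@c["t"])
f=T["frame"]
print("album col",f[174:194,192].tolist()); print("case col",f[190:250:3,350].tolist()); print("case row",f[217,312:330].tolist())
print("side album",S["frame"][150,236:266].tolist())
print("side case row",S["frame"][270,224:304:3].tolist(),"col",S["frame"][236:300:4,265].tolist())
E
```

```text
[ 417.5  103.3 1445.7]
[ 315.6 -644.9  850.5]
album col [[93, 147, 195], [149, 172, 197], [203, 206, 201], [216, 217, 202], [216, 218, 204], [215, 218, 204], [213, 216, 203], [211, 215, 201], [207, 209, 195], [205, 207, 194], [206, 208, 194], [211, 214, 200], [220, 221, 204], [206, 204, 185], [170, 165, 145], [142, 134, 118], [135, 128, 111], [128, 130, 134], [105, 138, 175], [88, 143, 192]]
case col [[92, 102, 115], [95, 100, 108], [116, 117, 116], [193, 183, 159], [195, 184, 161], [195, 185, 162], [196, 186, 163], [193, 183, 161], [194, 183, 161], [196, 186, 163], [196, 186, 164], [197, 186, 164], [195, 184, 161], [193, 183, 160], [196, 185, 163], [196, 186, 163], [196, 186, 163], [197, 187, 163], [154, 146, 128], [74, 75, 82]]
case row [[83, 145, 195], [82, 144, 194], [82, 143, 194], [85, 145, 195], [103, 147, 191], [149, 160, 179], [183, 177, 165], [194, 183, 163], [197, 187, 165], [194, 185, 162], [191, 181, 159], [192, 182, 159], [193, 183, 160], [196, 186, 163], [195, 184, 161], [196, 184, 163], [195, 185, 162], [196, 186, 163]]
side album [[59, 104, 157], [59, 104, 156], [62,
[... 500 characters left out ...]
4], [151, 139, 119], [158, 145, 123], [158, 145, 123], [158, 145, 123], [159, 145, 123], [159, 146, 123], [159, 146, 123], [150, 137, 116], [159, 145, 122], [159, 145, 123], [159, 146, 123], [159, 145, 122], [160, 146, 124], [159, 145, 122], [157, 144, 121], [158, 145, 123], [159, 145, 122], [159, 145, 123], [159, 146, 123], [159, 146, 123], [159, 145, 123], [159, 145, 123], [90, 114, 148], [61, 104, 156], [60, 104, 156]] col [[59, 104, 157], [68, 107, 154], [159, 146, 124], [158, 145, 124], [160, 146, 124], [159, 146, 123], [159, 146, 123], [159, 146, 123], [159, 146, 123], [159, 146, 123], [159, 145, 122], [159, 146, 123], [160, 146, 122], [160, 145, 122], [159, 145, 122], [159, 146, 122]]
```

```bash
cat >> h.py <<'E'
def edge(c,p,q,w=4,ch=0,seam=False,trim=.1):
    """subpixel line fit near p-q; returns the endpoints of the fitted line over p..q"""
    p,q=np.array(p,float),np.array(q,float); d=(q-p)/np.linalg.norm(q-p); n=np.array([-d[1],d[0]])
    s=np.linspace(trim,1-trim,40)[:,None]*(q-p)+p; o=np.arange(-w,w+.01,.1)
    P=s[:,None]+o[None,:,None]*n
    v=cv2.remap(c["frame"][:,:,ch].astype(np.float32),P[...,0].astype(np.float32),P[...,1].astype(np.float32),cv2.INTER_LINEAR)
    v=cv2.GaussianBlur(v,(9,1),0)
    g=(v.max()-v) if seam else np.abs(np.gradient(v,axis=1))
    if seam: g=np.clip(np.median(v,axis=1)[:,None]-v-3,0,None)
    else: g=np.where(g>.5*g.max(1,keepdims=True),g,0)
    ok=g.sum(1)>1e-6; off=(g*o).sum(1)[ok]/g.sum(1)[ok]; pts=s[ok]+off[:,None]*n
    k=np.abs(off-np.median(off))<1.2
    vx,vy,x,y=cv2.fitLine(pts[k].astype(np.float32),cv2.DIST_HUBER,0,.01,.01).ravel()
    r=lambda a:np.array([x,y])+((a-[x,y])@[vx,vy])*np.array([vx,vy])
    return np.array([r(p),r(q)]),k.sum(),np.std(off[k])
E
python3 - <<'E'
from h import *
np.set_printoptions(precision=1,suppress=True)
T=pickle.load(open("pics/top0.pkl","rb"));S=pickle.load(open("pics/side0.pkl","rb"))
for b in blob(T,(155,165,228,200),lambda i:i[...,0]>168)[:2]: print("album top",b,cast(T,b,112),sep="\n")
for b in blob(S,(228,105,272,160),lambda i:i[...,0]>145)[:1]: print("album side view",b)
def show(name,c,p,q,z=122,**k):
    e,n,sd=edge(c,p,q,**k); w=cast(c,e,z); d=w[1]-w[0]; print(name,n,round(sd,2),e.ravel(),w[:,:2].ravel(),"ang",round(np.degrees(np.arctan2(d[1],d[0])),2))
show("T far side",T,(331,193),(380,204)); show("T near side",T,(322,240),(376,249))
show("T back",T,(382,206),(378,248))
show("T frontA",T,(328,194),(325,209)); show("T frontC",T,(322,227),(320,239))
show("T seam1",T,(325,208.5),(380,219),w=3,seam=True); show("T seam2",T,(323,223.5),(380,233.5),w=3,seam=True)
# side: crop2 origin (200,230) scale 2.4, offset in picture (324,308)
s=lambda x,y:((x-324)/2.4+200,(y-308)/2.4+230)
show("S left",S,s(390,345),s(406,515)); show("S right",S,s(540,333),s(572,497))
show("S front",S,s(390,345),s(540,333)); show("S back",S,s(406,515),s(572,497))
show("S seam1",S,s(443,345),s(461,505),w=3,seam=True); show("S seam2",S,s(492,340),s(517,500),w=3,seam=True)
E
```

```text
album top
[[217.9 177.7]
 [217.9 190.6]
 [162.7 185.4]
 [163.7 172.6]]
[[628.1 184.6 112. ]
 [590.4 184.9 112. ]
 [607.7 345.7 112. ]
 [645.6 343.1 112. ]]
album top
[[162.6 185.4]
 [163.8 172.6]
 [218.7 177.7]
 [217.5 190.5]]
[[607.9 346.  112. ]
 [645.6 342.9 112. ]
 [628.  182.5 112. ]
 [590.5 186.2 112. ]]
album side view [[265.6 159.4]
 [248.7 159.4]
 [237.2 115.3]
 [249.2 114.3]]
T far side 40 0.21 [331.  192.8 380.2 203. ] [ 578.  -142.3  545.8 -286.2] ang -102.59
T near side 40 0.47 [322.2 238.8 375.8 249.7] [ 445.7 -112.2  410.9 -267. ] ang -102.66
T back 36 0.69 [383.5 206.3 376.4 247.7] [ 536.1 -295.5  416.7 -268.8] ang 167.4
T frontA 40 0.13 [326.7 193.8 324.2 208.9] [ 575.2 -129.5  531.6 -120.6] ang 168.45
T frontC 40 0.12 [320.3 226.7 318.3 238.7] [ 480.4 -107.6  446.2 -101. ] ang 169.08
T seam1 34 0.28 [325.2 207.4 380.1 218.7] [ 535.7 -123.8  499.9 -283.5] ang -102.61
T seam2 37 0.43 [323.2 222.7 379.8 234.3] [ 491.7 -116.3  454.9 -280.7] ang -102.62
S left 40 0.22 [226.7 245.5 232.5 316.4] [ 448.  -105.8  412.  -266.7] ang -102.61
S right 40 0.17 [289.6 240.5 303.5 308.7] [ 578.8 -135.   543.1 -294.1] ang -102.68
S front 40 0.06 [227.4 244.1 289.9 239.2] [ 450.4 -102.7  580.9 -131.9] ang -12.62
S back 40 0.25 [234.2 316.3 303.4 309.8] [ 415.  -267.6  542.1 -296.1] ang -12.64
S seam1 38 0.26 [248.1 245.6 256.2 312.2] [ 490.7 -120.1  456.4 -272.4] ang -102.68
S seam2 38 0.24 [269.1 243.5 279.8 310.1] [ 534.5 -128.7  499.8 -282.4] ang -102.74
```

Run:
```python
from h import *
np.set_printoptions(precision=0,suppress=True)
T=pickle.load(open("pics/top0.pkl","rb"));S=pickle.load(open("pics/side0.pkl","rb"))
print("drying top z215 (top view)",cast(T,[(158,240),(200,230),(206,252),(160,258)],215)[:,:2].tolist(),"foot z0",cast(T,[(158,240),(160,258),(206,252)],0)[:,:2].tolist())
print("side base",cast(S,[(184,183),(204,178),(178,165)],0)[:,:2].tolist(),"side top",cast(S,[(168,115),(195,115)],205)[:,:2].tolist())
print("red z112",cast(T,[(178,128),(230,122),(231,136),(182,146)],112)[:,:2].tolist())
```

```text
drying top z215 (top view) [[447.366442915034, 338.4541963089828], [472.48189430314096, 226.81278186378802], [414.3447265898746, 211.2603127512627], [399.9346743861331, 332.9805695949984]] foot z0 [[452.5791493014521, 379.5294817657814], [396.86118100454195, 373.09962748925216], [413.7886297745719, 230.115175881072]]
side base [[417.0573865260416, 231.96772263500702], [475.49567480354153, 234.34107722389933], [416.203829883305, 311.5082335549971]] side top [[405.634806943618, 276.19574913136455], [471.11543927213916, 254.81617702667575]]
red z112 [[778.7890937824034, 302.34784710372475], [794.7009061123788, 148.1829399994666], [752.0040958288981, 145.55809200614078], [724.0102490738805, 289.9698804008484]]
```

drive_tool([
  {"jaw": 0.8,"travel": [-0.0366,-0.0073,0],"twist": 0.1043},
  {"jaw": 0.8,"travel": [-0.0732,-0.0147,0],"twist": 0.2085},
  {"jaw": 0.8,"travel": [-0.1098,-0.022,0],"twist": 0.3128},
  {"jaw": 0.8,"travel": [-0.1464,-0.0294,0],"twist": 0.4171},
  {"jaw": 0.8,"travel": [-0.183,-0.0367,0],"twist": 0.5213},
  {"jaw": 0.8,"travel": [-0.2197,-0.044,0],"twist": 0.6256},
  {"jaw": 0.8,"travel": [-0.2563,-0.0514,0],"twist": 0.7299},
  {"jaw": 0.8,"travel": [-0.2929,-0.0587,0],"twist": 0.8341},
])

```text
t: 0.77
eef_pos: [502.6, 392.4, 214.4]
tcp_rot: [-3.141, 0.0, 1.874]
ft_force: [-0.3, 0.7, 0.4]
opening: 0.799
grip_force: 0.0
```

```bash
cat > go.py <<'E'
import numpy as np,sys
from cell import state
def go(x,y,z,yawdeg):
    s=state(); p=s["eef_pos"]; yw=s["tcp_rot"][2]; c,n=np.cos(yw),np.sin(yw)
    d=np.array([x,y,z])-p; tw=(yw-np.radians(yawdeg)+np.pi)%(2*np.pi)-np.pi
    print("t %.2f"%s["t"],"pos",p.round(2),"rpy",s["tcp_rot"].round(4),"F",s["ft_force"].round(2),"open %.3f grip %.1f"%(s["opening"],s["grip_force"]))
    print("travel m",(np.array([c*d[0]+n*d[1],n*d[0]-c*d[1],-d[2]])/1000).round(4),"twist",round(tw,4))
if __name__=="__main__": go(*map(float,sys.argv[1:]))
E
python3 go.py 622.5 306.3 214 83.8
```

```text
t 0.77 pos [502.61 392.37 214.39] rpy [-3.1411e+00  1.0000e-04  1.8745e+00] F [-0.31  0.71  0.39] open 0.799 grip 0.0
travel m [-0.118   0.0887  0.0004] twist 0.4119
```

drive_tool([
  {"jaw": 0.8,"travel": [-0.0295,0.0222,0],"twist": 0.103},
  {"jaw": 0.8,"travel": [-0.059,0.0443,0],"twist": 0.206},
  {"jaw": 0.8,"travel": [-0.0885,0.0665,0],"twist": 0.309},
  {"jaw": 0.8,"travel": [-0.118,0.0887,0.02],"twist": 0.412},
  {"jaw": 0.8,"travel": [-0.118,0.0887,0.05],"twist": 0.412},
  {"jaw": 0.8,"travel": [-0.118,0.0887,0.07],"twist": 0.412},
  {"jaw": 0.8,"travel": [-0.118,0.0887,0.07],"twist": 0.412},
  {"jaw": 0.8,"travel": [-0.118,0.0887,0.07],"twist": 0.412},
])

```text
t: 1.43
eef_pos: [621.5, 308.2, 143.9]
tcp_rot: [-3.14, 0.001, 1.468]
ft_force: [-0.2, -0.1, -0.1]
opening: 0.802
grip_force: 0.0
```

```bash
python3 go.py 622.5 306.3 55 83.8
python3 - <<'E'
from cell import *
import cv2,numpy as np
t=read_camera("top")["frame"][110:230,110:250,::-1]; s=read_camera("side")["frame"][80:200,180:320,::-1]
cv2.imwrite("pics/g1.png",cv2.resize(np.hstack([t,s]),None,fx=2.8,fy=2.8,interpolation=cv2.INTER_CUBIC))
E
```

```text
t 1.43 pos [621.5  308.2  143.91] rpy [-3.1396e+00  9.0000e-04  1.4677e+00] F [-0.24 -0.09 -0.14] open 0.802 grip 0.0
travel m [-0.0018  0.0012  0.0889] twist 0.0051
```

View pics/g1.png

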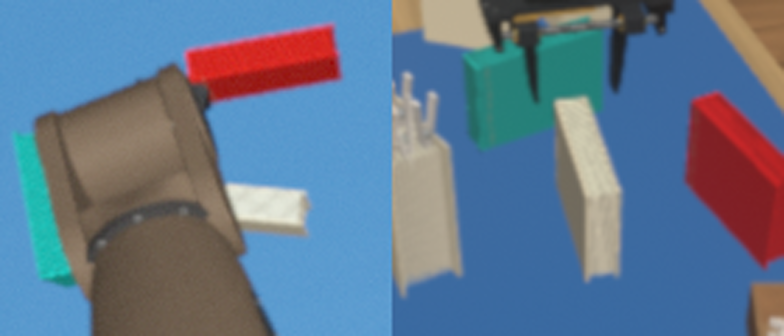

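The fingers straddle the album near its spine: side crop at about (535,95) and (617,90), with the album between them. I'll descend and close.

drive_tool([
  {"jaw": 0.8,"travel": [-0.0018,0.0012,0.03],"twist": 0.005},
  {"jaw": 0.8,"travel": [-0.0018,0.0012,0.06],"twist": 0.005},
  {"jaw": 0.8,"travel": [-0.0018,0.0012,0.08],"twist": 0.005},
  {"jaw": 0.8,"travel": [-0.0018,0.0012,0.089],"twist": 0.005},
  {"jaw": 0.8,"travel": [-0.0018,0.0012,0.089],"twist": 0.005},
  {"jaw": 0.5,"travel": [-0.0018,0.0012,0.089],"twist": 0.005},
  {"jaw": 0.4,"travel": [-0.0018,0.0012,0.089],"twist": 0.005},
  {"jaw": 0.355,"travel": [-0.0018,0.0012,0.089],"twist": 0.005},
])

```text
t: 2.2
eef_pos: [623.6, 306.8, 57.6]
tcp_rot: [3.139, -0.001, 1.463]
ft_force: [0.1, -0.0, -0.9]
opening: 0.645
grip_force: 0.0
```

drive_tool([
  {"jaw": 0.355,"travel": [0,0,0],"twist": 0},
  {"jaw": 0.355,"travel": [0,0,0],"twist": 0},
  {"jaw": 0.355,"travel": [0,0,0],"twist": 0},
])

```text
t: 2.45
eef_pos: [623.0, 306.5, 56.2]
tcp_rot: [3.141, -0.0, 1.463]
ft_force: [-0.9, -1.0, -0.1]
opening: 0.431
grip_force: 0.0
```

drive_tool([
  {"jaw": 0.35,"travel": [0,0,0],"twist": 0},
  {"jaw": 0.35,"travel": [0,0,0],"twist": 0},
  {"jaw": 0.35,"travel": [0,0,0],"twist": 0},
  {"jaw": 0.35,"travel": [0,0,0],"twist": 0},
  {"jaw": 0.35,"travel": [0,0,0],"twist": 0},
])

```text
t: 2.87
eef_pos: [623.1, 306.4, 55.8]
tcp_rot: [3.141, -0.0, 1.463]
ft_force: [2.6, -0.9, 0.9]
opening: 0.359
grip_force: 30.0
```

drive_tool([
  {"jaw": 0.3,"travel": [0,0,-0.004],"twist": 0},
  {"jaw": 0.3,"travel": [0,0,-0.01],"twist": 0},
  {"jaw": 0.3,"travel": [0,0,-0.02],"twist": 0},
  {"jaw": 0.3,"travel": [0,0,-0.02],"twist": 0},
  {"jaw": 0.3,"travel": [0,0,-0.02],"twist": 0},
  {"jaw": 0.3,"travel": [0,0,-0.02],"twist": 0},
])

```text
t: 3.37
eef_pos: [622.7, 306.4, 75.8]
tcp_rot: [3.142, -0.0, 1.463]
ft_force: [0.2, 0.4, -2.9]
opening: 0.357
grip_force: 30.0
```

```bash
python3 go.py 546.5 27 75.5 77.37
```

```text
t 3.37 pos [622.68 306.41  75.75] rpy [ 3.1416e+00 -1.0000e-04  1.4627e+00] F [ 0.19  0.38 -2.95] open 0.357 grip 30.0
travel m [-0.286  -0.0456  0.0003] twist 0.1123
```

drive_tool([
  {"jaw": 0.3,"travel": [-0.015,-0.0024,0],"twist": 0.006},
  {"jaw": 0.3,"travel": [-0.04,-0.0064,0],"twist": 0.016},
  {"jaw": 0.3,"travel": [-0.07,-0.0112,0],"twist": 0.028},
  {"jaw": 0.3,"travel": [-0.1,-0.0159,0],"twist": 0.039},
  {"jaw": 0.3,"travel": [-0.13,-0.0207,0],"twist": 0.051},
  {"jaw": 0.3,"travel": [-0.16,-0.0255,0],"twist": 0.063},
  {"jaw": 0.3,"travel": [-0.19,-0.0303,0],"twist": 0.075},
  {"jaw": 0.3,"travel": [-0.21,-0.0335,0],"twist": 0.085},
])

```text
t: 4.03
eef_pos: [565.8, 99.1, 75.4]
tcp_rot: [-3.141, 0.0, 1.376]
ft_force: [1.0, 0.3, -3.6]
opening: 0.356
grip_force: 30.0
```

drive_tool([
  {"jaw": 0.3,"travel": [-0.025,-0.004,0],"twist": 0.01},
  {"jaw": 0.3,"travel": [-0.05,-0.008,0],"twist": 0.018},
  {"jaw": 0.3,"travel": [-0.07,-0.0112,0],"twist": 0.0273},
  {"jaw": 0.3,"travel": [-0.076,-0.0121,0],"twist": 0.0273},
  {"jaw": 0.3,"travel": [-0.076,-0.0121,0],"twist": 0.0273},
  {"jaw": 0.3,"travel": [-0.076,-0.0121,0],"twist": 0.0273},
  {"jaw": 0.3,"travel": [-0.076,-0.0121,0],"twist": 0.0273},
])

```text
t: 4.62
eef_pos: [540.8, 29.8, 75.6]
tcp_rot: [3.141, -0.0, 1.351]
ft_force: [-0.0, -0.2, -3.0]
opening: 0.355
grip_force: 30.0
```

```bash
python3 go.py 546.5 27 61 77.37
python3 - <<'E'
from cell import *
import cv2,numpy as np,pickle
T=read_camera("top");S=read_camera("side");pickle.dump((T,S),open("pics/pre.pkl","wb"))
t=T["frame"][160:280,240:400,::-1]; s=S["frame"][120:280,180:320,::-1]
t=cv2.resize(t,None,fx=2.6,fy=2.6,interpolation=cv2.INTER_CUBIC);s=cv2.resize(s,None,fx=2.6,fy=2.6,interpolation=cv2.INTER_CUBIC)
o=np.zeros((416,780,3),np.uint8);o[:t.shape[0],:416]=t;o[:416,416:]=s
cv2.imwrite("pics/pre.png",o)
E
```

```text
t 4.62 pos [540.81  29.82  75.61] rpy [ 3.1413e+00 -3.0000e-04  1.3512e+00] F [-0.03 -0.21 -2.99] open 0.355 grip 30.0
travel m [-0.0015  0.0062  0.0146] twist 0.0008
```

View pics/pre.png

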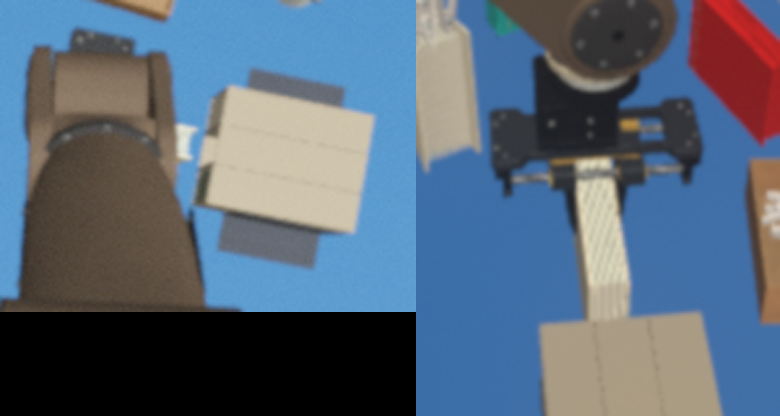

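The side crop shows the album held, its fore-edge top at about (605,275), just short of the case seams at (597,340) and (650,335). It sits about 6 mm to the left of the slot. I'll shift sideways and lower it to slot height.

drive_tool([
  {"jaw": 0.3,"travel": [-0.0005,0.003,0.005],"twist": 0.001},
  {"jaw": 0.3,"travel": [-0.0015,0.0062,0.01],"twist": 0.001},
  {"jaw": 0.3,"travel": [-0.0015,0.0062,0.0146],"twist": 0.001},
  {"jaw": 0.3,"travel": [-0.0015,0.0062,0.0146],"twist": 0.001},
  {"jaw": 0.3,"travel": [-0.0015,0.0062,0.0146],"twist": 0.001},
  {"jaw": 0.3,"travel": [-0.0015,0.0062,0.0146],"twist": 0.001},
  {"jaw": 0.3,"travel": [-0.0015,0.0062,0.0146],"twist": 0.001},
])

```text
t: 5.3
eef_pos: [546.1, 26.2, 61.1]
tcp_rot: [3.141, -0.0, 1.349]
ft_force: [0.3, -0.5, -2.4]
opening: 0.355
grip_force: 30.0
```

```bash
cat > rel.py <<'E'
from h import *
from cell import *
import pickle
np.set_printoptions(precision=2,suppress=True)
u=np.array([np.cos(np.radians(-102.63)),np.sin(np.radians(-102.63))]);n=np.array([-u[1],u[0]])
st=state();p=st["eef_pos"][:2];zt=112+st["eef_pos"][2]-55.8
S=read_camera("side");pickle.dump(S,open("pics/relS.pkl","wb"))
yw=st["tcp_rot"][2]-np.pi;a=np.array([np.cos(yw),np.sin(yw)]);b=np.array([-a[1],a[0]])
print("TCP n,u",p@n,p@u-1.2,"yaw",np.degrees(yw),"zTop",zt)
def m(name,P,Q,z,**k):
    e,c,sd=edge(S,*proj(S,[[*P,z],[*Q,z]]),**k);w=cast(S,e,z)[:,:2]
    print(name,c,round(sd,2),"px",e.ravel(),"n",w@n,"u",w@u-1.2); return w
for s in(-17,17): m("album side %d"%s,p+a*45+b*s,p+a*118+b*s,zt,w=3)
m("fore top",p+a*122-b*17,p+a*122+b*17,zt,w=3)
o=527.4*n+1.2*u
for s in(-22.3,22.3): m("seam",o+n*s+u*5,o+n*s+u*160,122,w=3,seam=True)
E
python3 rel.py; python3 go.py 546.5 27 61 77.37
```

```text
TCP n,u 527.2004320822645 -146.15956243385332 yaw -102.6856157179932 zTop 117.3454284365507
album side -17 40 0.16 px [244.95 208.47 248.4  233.23] n [508.5  509.29] u [-101.03  -28.11]
album side 17 40 0.06 px [260.54 207.31 264.48 231.97] n [544.5  544.54] u [-101.18  -28.19]
fore top 39 0.55 px [248.9  233.53 264.49 233.05] n [510.3  544.19] u [-27.17 -25.21]
seam 40 0.22 px [247.99 244.18 256.02 309.87] n [505.17 505.11] u [  5. 160.]
seam 39 0.2 px [268.95 242.52 279.28 307.71] n [549.85 549.12] u [  4.99 160.04]
t 5.35 pos [546.18  26.17  61.21] rpy [ 3.1413e+00 -1.0000e-04  1.3494e+00] F [-0.42 -0.26 -2.72] open 0.358 grip 30.0
travel m [0.0009 0.0001 0.0002] twist -0.001
```

Album centreline is within about 0.7 mm of the slot's, yaw within 0.1°, and the underside is about 5 mm up. I'll enter slowly.

drive_tool([
  {"jaw": 0.3,"travel": [-0.005,0.0002,0.0002],"twist": -0.001},
  {"jaw": 0.3,"travel": [-0.01,0.0002,0.0002],"twist": -0.001},
  {"jaw": 0.3,"travel": [-0.015,0.0002,0.0002],"twist": -0.001},
  {"jaw": 0.3,"travel": [-0.02,0.0002,0.0002],"twist": -0.001},
  {"jaw": 0.3,"travel": [-0.024,0.0002,0.0002],"twist": -0.001},
  {"jaw": 0.3,"travel": [-0.027,0.0002,0.0002],"twist": -0.001},
  {"jaw": 0.3,"travel": [-0.03,0.0002,0.0002],"twist": -0.001},
  {"jaw": 0.3,"travel": [-0.033,0.0002,0.0002],"twist": -0.001},
])

```text
t: 6.02
eef_pos: [539.0, -6.4, 60.9]
tcp_rot: [3.142, -0.0, 1.35]
ft_force: [0.6, 0.2, -3.1]
opening: 0.354
grip_force: 30.0
```

```bash
python3 rel.py|head -1; python3 go.py 539.0 -6 60.8 77.37
```

```text
TCP n,u 527.3760508899096 -112.8169473503724 yaw -102.63770632453509 zTop 117.05475824509931
t 6.07 pos [538.94  -6.72  60.83] rpy [-3.1416 -0.      1.3502] F [ 0.21 -0.33 -3.26] open 0.352 grip 30.0
travel m [ 0.0007 -0.0001  0.    ] twist -0.0002
```

drive_tool([
  {"jaw": 0.3,"travel": [-0.004,0,0],"twist": 0},
  {"jaw": 0.3,"travel": [-0.008,0,0],"twist": 0},
  {"jaw": 0.3,"travel": [-0.012,0,0],"twist": 0},
  {"jaw": 0.3,"travel": [-0.016,0,0],"twist": 0},
  {"jaw": 0.3,"travel": [-0.02,0,0],"twist": 0},
  {"jaw": 0.3,"travel": [-0.024,0,0],"twist": 0},
  {"jaw": 0.3,"travel": [-0.028,0,0],"twist": 0},
  {"jaw": 0.3,"travel": [-0.032,0,0],"twist": 0},
])

```text
t: 6.73
eef_pos: [532.0, -37.7, 60.8]
tcp_rot: [3.142, -0.0, 1.35]
ft_force: [0.6, 0.1, -3.0]
opening: 0.358
grip_force: 30.0
```

drive_tool([
  {"jaw": 0.3,"travel": [-0.004,0,0],"twist": 0},
  {"jaw": 0.3,"travel": [-0.008,0,0],"twist": 0},
  {"jaw": 0.3,"travel": [-0.012,0,0],"twist": 0},
  {"jaw": 0.3,"travel": [-0.016,0,0],"twist": 0},
  {"jaw": 0.3,"travel": [-0.02,0,0],"twist": 0},
  {"jaw": 0.3,"travel": [-0.024,0,0],"twist": 0},
  {"jaw": 0.3,"travel": [-0.028,0,0],"twist": 0},
  {"jaw": 0.3,"travel": [-0.032,0,0],"twist": 0},
])

```text
t: 7.4
eef_pos: [525.0, -68.9, 60.8]
tcp_rot: [3.142, -0.0, 1.35]
ft_force: [0.1, 0.4, -2.9]
opening: 0.356
grip_force: 30.0
```

drive_tool([
  {"jaw": 0.3,"travel": [-0.004,0,0],"twist": 0},
  {"jaw": 0.3,"travel": [-0.008,0,0],"twist": 0},
  {"jaw": 0.3,"travel": [-0.012,0,0],"twist": 0},
  {"jaw": 0.3,"travel": [-0.016,0,0],"twist": 0},
  {"jaw": 0.3,"travel": [-0.02,0,0],"twist": 0},
  {"jaw": 0.3,"travel": [-0.024,0,0],"twist": 0},
  {"jaw": 0.3,"travel": [-0.027,0,0],"twist": 0},
  {"jaw": 0.3,"travel": [-0.029,0,0],"twist": 0},
])

```text
t: 8.07
eef_pos: [518.7, -97.2, 60.8]
tcp_rot: [3.142, -0.0, 1.35]
ft_force: [-0.1, -0.3, -2.5]
opening: 0.356
grip_force: 30.0
```

```bash
python3 rel.py|head -1; python3 go.py 518 -99 60.8 77.37
```

```text
TCP n,u 527.3746184228005 -19.743217085417847 yaw -102.64117690599261 zTop 117.0233109076578
t 8.12 pos [518.64 -97.39  60.82] rpy [ 3.1415 -0.      1.3501] F [ 0.15 -0.57 -3.35] open 0.355 grip 30.0
travel m [-0.0017 -0.0003  0.    ] twist -0.0003
```

drive_tool([
  {"jaw": 0.3,"travel": [0,0,0.001],"twist": 0},
  {"jaw": 0.3,"travel": [0,0,0.002],"twist": 0},
  {"jaw": 0.3,"travel": [0,0,0.002],"twist": 0},
  {"jaw": 0.45,"travel": [0,0,0.002],"twist": 0},
  {"jaw": 0.6,"travel": [0,0,0.002],"twist": 0},
  {"jaw": 0.6,"travel": [0,0,0.002],"twist": 0},
  {"jaw": 0.6,"travel": [0,0,0.002],"twist": 0},
  {"jaw": 0.6,"travel": [0,0,0.002],"twist": 0},
])

```text
t: 8.78
eef_pos: [518.8, -96.8, 58.9]
tcp_rot: [3.141, -0.0, 1.35]
ft_force: [0.2, 0.6, 0.0]
opening: 0.59
grip_force: 0.0
```

```bash
python3 go.py 518 -99 60.8 77.37
```

```text
t 8.78 pos [518.78 -96.79  58.89] rpy [ 3.1414e+00 -1.0000e-04  1.3504e+00] F [0.18 0.61 0.03] open 0.590 grip 0.0
travel m [-0.0023 -0.0003 -0.0019] twist 0.0001
```

drive_tool([
  {"jaw": 0.6,"travel": [0,0,-0.03],"twist": 0},
  {"jaw": 0.6,"travel": [0,0,-0.065],"twist": 0},
  {"jaw": 0.6,"travel": [0.005,0,-0.075],"twist": 0},
  {"jaw": 0.3,"travel": [0.04,0,-0.075],"twist": 0},
  {"jaw": 0,"travel": [0.07,0,-0.075],"twist": 0},
  {"jaw": 0,"travel": [0.07,0,-0.075],"twist": 0},
  {"jaw": 0,"travel": [0.07,0,-0.075],"twist": 0},
  {"jaw": 0,"travel": [0.07,0,-0.075],"twist": 0},
])

```text
t: 9.45
eef_pos: [533.9, -28.6, 133.6]
tcp_rot: [-3.141, 0.0, 1.351]
ft_force: [-0.3, -0.4, -0.5]
opening: 0.306
grip_force: 0.0
```

drive_tool([
  {"jaw": 0,"travel": [0,0,0],"twist": 0},
  {"jaw": 0,"travel": [0,0,0],"twist": 0},
  {"jaw": 0,"travel": [0,0,0],"twist": 0},
  {"jaw": 0,"travel": [0,0,0.03],"twist": 0},
  {"jaw": 0,"travel": [0,0,0.06],"twist": 0},
  {"jaw": 0,"travel": [0,0,0.074],"twist": 0},
  {"jaw": 0,"travel": [0,0,0.074],"twist": 0},
  {"jaw": 0,"travel": [0,0,0.074],"twist": 0},
])

```text
t: 10.12
eef_pos: [533.9, -28.8, 59.6]
tcp_rot: [-3.14, -0.0, 1.35]
ft_force: [-0.8, 0.2, 0.4]
opening: 0.002
grip_force: 0.0
```

```bash
python3 rel.py|head -1; python3 go.py 532.3 -36 60 77.37
python3 - <<'E'
from cell import *
import cv2,numpy as np
t=read_camera("top")["frame"][150:270,250:390,::-1]; s=read_camera("side")["frame"][140:260,190:330,::-1]
cv2.imwrite("pics/p1.png",cv2.resize(np.hstack([t,s]),None,fx=2.8,fy=2.8,interpolation=cv2.INTER_CUBIC))
E
```

```text
TCP n,u 527.2577353468555 -89.78847540002192 yaw -102.6621504605041 zTop 115.77520509319307
t 10.17 pos [534.4  -28.86  60.42] rpy [ 3.1412e+00 -1.0000e-04  1.3499e+00] F [-0.24 -1.57  0.11] open 0.007 grip 0.0
travel m [-0.0074 -0.0005  0.0004] twist -0.0004
```

View pics/p1.png

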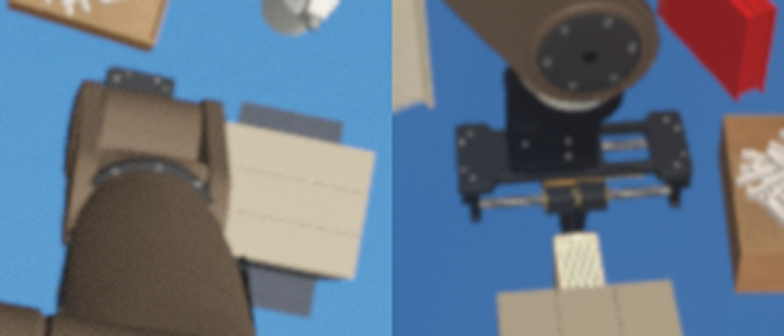

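Side crop: the album stands in the slot with its spine top edge at about (577,235), and the shut fingers are just behind it at (572,218). Next I'll measure the spine position.

Run:
```python
from h import *
S=pickle.load(open("pics/relS.pkl","rb"))
u=np.array([np.cos(np.radians(-102.63)),np.sin(np.radians(-102.63))]);n=np.array([-u[1],u[0]])
for g in (-62,-58,-54):
    o=527.4*n+(1.2+g)*u
    e,k,sd=edge(S,*proj(S,[[*(o-n*15),115],[*(o+n*15),115]]),w=3.5); w=cast(S,e,115)[:,:2]; print(k,sd,e.ravel(),w@u-1.2,w@n)
```

```text
40 0.10535703592096202 [248.3963177  223.24785568 261.73199286 222.22077182] [-58.26574862 -58.37876834] [512.25531958 542.18135954]
40 0.11457848607623379 [248.46533825 223.22864377 261.84643742 222.30037464] [-58.30658293 -58.12315908] [512.41370782 542.40818092]
40 0.1219093777339985 [248.52636578 223.25834051 261.92992876 222.12824946] [-58.20764383 -58.60455948] [512.54050634 542.65380253]
```

drive_tool([
  {"jaw": 0,"travel": [-0.006,0,0],"twist": 0},
  {"jaw": 0,"travel": [-0.012,0,0],"twist": 0},
  {"jaw": 0,"travel": [-0.017,0,0],"twist": 0},
  {"jaw": 0,"travel": [-0.02,0,0],"twist": 0},
  {"jaw": 0,"travel": [-0.022,0,0],"twist": 0},
  {"jaw": 0,"travel": [-0.024,0,0],"twist": 0},
  {"jaw": 0,"travel": [-0.026,0,0],"twist": 0},
  {"jaw": 0,"travel": [-0.028,0,0],"twist": 0},
])

```text
t: 10.93
eef_pos: [528.0, -55.8, 59.9]
tcp_rot: [3.141, -0.0, 1.351]
ft_force: [0.7, 3.1, 2.3]
opening: 0.004
grip_force: 1.6
```

```bash
cat > f.py <<'E'
from cell import state
import numpy as np
u=np.array([np.cos(np.radians(-102.63)),np.sin(np.radians(-102.63))]);n=np.array([-u[1],u[0]])
s=state();p=s["eef_pos"][:2]
print("t %.2f u %.2f n %.2f z %.1f | push %.2f lateral %.2f Fz %.2f M"%(s["t"],p@u-1.2,p@n,s["eef_pos"][2],-s["ft_force"][:2]@u,s["ft_force"][:2]@n,s["ft_force"][2]),s["moment"].round(2),"tau",s["tau"].round(2))
E
python3 f.py
```

```text
t 10.93 u -62.17 n 527.40 z 59.9 | push 3.21 lateral -0.03 Fz 2.28 M [ 0.28 -0.06 -0.01] tau [-1.430e+00 -5.511e+01 -1.506e+01 -3.600e-01  5.000e-02  8.000e-02]
```

Sliding friction reads about 3 N. I'll now creep forward and watch the push force (≈0.98·Fy). The first step stays short of the 112 mm depth.

drive_tool([
  {"jaw": 0,"travel": [-0.001,0,0],"twist": 0},
  {"jaw": 0,"travel": [-0.002,0,0],"twist": 0},
  {"jaw": 0,"travel": [-0.0025,0,0],"twist": 0},
  {"jaw": 0,"travel": [-0.0025,0,0],"twist": 0},
])

```text
t: 11.27
eef_pos: [527.4, -58.3, 59.8]
tcp_rot: [3.142, -0.0, 1.35]
ft_force: [-0.1, 1.6, 0.7]
opening: 0.005
grip_force: 0.8
```

```bash
python3 f.py
```

```text
t 11.27 u -59.58 n 527.35 z 59.8 | push 1.56 lateral -0.44 Fz 0.68 M [ 0.14 -0.01  0.01] tau [-9.000e-01 -5.574e+01 -1.511e+01 -1.400e-01  1.100e-01 -2.000e-02]
```

drive_tool([
  {"jaw": 0,"travel": [-0.0006,0,0],"twist": 0},
  {"jaw": 0,"travel": [-0.0012,0,0],"twist": 0},
  {"jaw": 0,"travel": [-0.0012,0,0],"twist": 0},
])

```text
t: 11.52
eef_pos: [527.1, -59.5, 59.8]
tcp_rot: [-3.141, -0.0, 1.35]
ft_force: [0.5, 1.8, 1.6]
opening: 0.006
grip_force: 1.0
```

drive_tool([
  {"jaw": 0,"travel": [-0.0006,0,0],"twist": 0},
  {"jaw": 0,"travel": [-0.0012,0,0],"twist": 0},
  {"jaw": 0,"travel": [-0.0012,0,0],"twist": 0},
])

```text
t: 11.77
eef_pos: [526.8, -60.7, 59.8]
tcp_rot: [-3.141, -0.0, 1.35]
ft_force: [0.4, 1.2, 1.6]
opening: 0.005
grip_force: 0.8
```

drive_tool([
  {"jaw": 0,"travel": [-0.0006,0,0],"twist": 0},
  {"jaw": 0,"travel": [-0.0012,0,0],"twist": 0},
  {"jaw": 0,"travel": [-0.0012,0,0],"twist": 0},
])

```text
t: 12.02
eef_pos: [526.5, -61.9, 59.8]
tcp_rot: [-3.141, -0.0, 1.35]
ft_force: [0.4, 0.8, 0.5]
opening: 0.007
grip_force: 0.6
```

drive_tool([
  {"jaw": 0,"travel": [-0.0006,0,0],"twist": 0},
  {"jaw": 0,"travel": [-0.0012,0,0],"twist": 0},
  {"jaw": 0,"travel": [-0.0012,0,0],"twist": 0},
])

```text
t: 12.27
eef_pos: [526.3, -63.1, 59.8]
tcp_rot: [-3.141, -0.0, 1.35]
ft_force: [-1.1, 0.4, 0.3]
opening: 0.003
grip_force: 0.5
```

drive_tool([
  {"jaw": 0,"travel": [-0.0006,0,0],"twist": 0},
  {"jaw": 0,"travel": [-0.0012,0,0],"twist": 0},
  {"jaw": 0,"travel": [-0.0012,0,0],"twist": 0},
])

```text
t: 12.52
eef_pos: [526.0, -64.3, 59.8]
tcp_rot: [-3.142, -0.0, 1.35]
ft_force: [1.3, -0.3, -0.9]
opening: 0.008
grip_force: 0.3
```

drive_tool([
  {"jaw": 0,"travel": [-0.0006,0,0],"twist": 0},
  {"jaw": 0,"travel": [-0.0012,0,0],"twist": 0},
  {"jaw": 0,"travel": [-0.0012,0,0],"twist": 0},
])

```text
t: 12.77
eef_pos: [525.9, -64.9, 59.9]
tcp_rot: [3.141, -0.001, 1.35]
ft_force: [1.8, 6.9, 0.7]
opening: 0.006
grip_force: 3.5
```

Contact: push rose from about 0 to 7 N in one step and the tool lags by 0.6 mm, with the fore-edge about 117 mm in. I'll check that it is the spring-held cassette with a small extra push and a hold.

drive_tool([
  {"jaw": 0,"travel": [0,0,0],"twist": 0},
  {"jaw": 0,"travel": [-0.0003,0,0],"twist": 0},
  {"jaw": 0,"travel": [-0.0003,0,0],"twist": 0},
  {"jaw": 0,"travel": [-0.0003,0,0],"twist": 0},
  {"jaw": 0,"travel": [-0.0003,0,0],"twist": 0},
  {"jaw": 0,"travel": [-0.0003,0,0],"twist": 0},
])

```text
t: 13.27
eef_pos: [526.0, -64.9, 59.9]
tcp_rot: [3.141, -0.001, 1.35]
ft_force: [2.1, 9.1, 0.0]
opening: 0.004
grip_force: 4.4
```

```bash
python3 f.py; python3 rel.py | tail -2; python3 f.py
```

```text
t 13.27 u -52.83 n 527.44 z 59.9 | push 9.31 lateral 0.07 Fz 0.03 M [ 1.13 -0.16 -0.02] tau [-4.610e+00 -5.587e+01 -1.520e+01 -1.140e+00  7.000e-02 -1.000e-02]
seam 40 0.22 px [247.97 244.18 255.97 309.88] n [505.12 505.01] u [  5. 160.]
seam 38 0.2 px [269.01 242.51 279.29 307.71] n [549.97 549.14] u [  4.97 160.04]
t 13.32 u -52.79 n 527.44 z 59.9 | push 8.61 lateral -0.71 Fz 0.50 M [ 1.22 -0.28  0.02] tau [-4.610e+00 -5.587e+01 -1.520e+01 -1.140e+00  7.000e-02 -1.000e-02]
```

Push rises smoothly to about 9 N and holds, with no sideways load or movement. That fits the cassette. I'll hold a full second more, then back off gently.

drive_tool([
  {"jaw": 0,"travel": [0,0,0],"twist": 0},
  {"jaw": 0,"travel": [0,0,0],"twist": 0},
  {"jaw": 0,"travel": [0,0,0],"twist": 0},
  {"jaw": 0,"travel": [0,0,0],"twist": 0},
  {"jaw": 0,"travel": [0,0,0],"twist": 0},
  {"jaw": 0,"travel": [0,0,0],"twist": 0},
  {"jaw": 0,"travel": [0,0,0],"twist": 0},
  {"jaw": 0,"travel": [0,0,0],"twist": 0},
])

```text
t: 13.98
eef_pos: [525.9, -65.0, 59.9]
tcp_rot: [3.141, -0.001, 1.35]
ft_force: [2.6, 8.0, 0.5]
opening: 0.002
grip_force: 4.4
```

drive_tool([
  {"jaw": 0,"travel": [0,0,0],"twist": 0},
  {"jaw": 0,"travel": [0,0,0],"twist": 0},
  {"jaw": 0,"travel": [0,0,0],"twist": 0},
  {"jaw": 0,"travel": [0,0,0],"twist": 0},
  {"jaw": 0,"travel": [0,0,0],"twist": 0},
  {"jaw": 0,"travel": [0,0,0],"twist": 0},
])

```text
t: 14.48
eef_pos: [525.9, -64.9, 59.9]
tcp_rot: [3.141, -0.001, 1.35]
ft_force: [2.6, 8.7, 0.6]
opening: 0.006
grip_force: 4.4
```

drive_tool([
  {"jaw": 0,"travel": [0.0005,0,0],"twist": 0},
  {"jaw": 0,"travel": [0.001,0,0],"twist": 0},
  {"jaw": 0,"travel": [0.003,0,0],"twist": 0},
  {"jaw": 0,"travel": [0.01,0,0],"twist": 0},
  {"jaw": 0,"travel": [0.03,0,0],"twist": 0},
  {"jaw": 0,"travel": [0.06,0,-0.01],"twist": 0},
  {"jaw": 0,"travel": [0.08,0,-0.045],"twist": 0},
  {"jaw": 0,"travel": [0.08,0,-0.08],"twist": 0},
])

```text
t: 15.15
eef_pos: [542.9, 15.6, 139.8]
tcp_rot: [-3.139, 0.0, 1.353]
ft_force: [-0.1, 0.1, -0.1]
opening: 0.008
grip_force: 0.0
```

drive_tool([
  {"jaw": 0,"travel": [0,0,-0.04],"twist": 0},
  {"jaw": 0,"travel": [0.03,0,-0.08],"twist": 0},
  {"jaw": 0,"travel": [0.07,0,-0.08],"twist": 0},
  {"jaw": 0,"travel": [0.07,0,-0.08],"twist": 0},
  {"jaw": 0,"travel": [0.07,0,-0.08],"twist": 0},
])

```text
t: 15.57
eef_pos: [558.6, 82.8, 220.4]
tcp_rot: [3.14, -0.0, 1.353]
ft_force: [-0.7, -0.5, -0.2]
opening: 0.004
grip_force: 0.0
```

```bash
python3 f.py
python3 - <<'E'
from h import *
from cell import *
T=read_camera("top");S=read_camera("side")
u=np.array([np.cos(np.radians(-102.63)),np.sin(np.radians(-102.63))]);n=np.array([-u[1],u[0]])
for c,nm in((S,"S"),(T,"T")):
  for g in (-44,-42):
    o=527.4*n+(1.2+g)*u
    e,k,sd=edge(c,*proj(c,[[*(o-n*15),115],[*(o+n*15),115]]),w=3.5); w=cast(c,e,115)[:,:2]; print(nm,k,sd.round(2),e.ravel().round(1),w@u-1.2,w@n)
t=T["frame"][150:270,250:390,::-1]; s=S["frame"][140:260,190:330,::-1]
cv2.imwrite("pics/p2.png",cv2.resize(np.hstack([t,s]),None,fx=2.8,fy=2.8,interpolation=cv2.INTER_CUBIC))
E
```

```text
t 15.57 u -204.09 n 527.01 z 220.4 | push -0.65 lateral -0.60 Fz -0.23 M [-0.11  0.02  0.  ] tau [  1.9  -55.63 -26.58   0.22   0.12   0.41]
S 40 0.06 [249.1 229.1 262.7 228.2] [-41.45864961 -40.95333804] [512.27092936 542.17860127]
S 40 0.06 [249.2 229.1 262.7 228.2] [-41.43974469 -40.96848573] [512.37189821 542.32566133]
T 40 0.09 [307.3 217.1 309.  206.9] [-42.31958415 -43.07948296] [512.46491443 542.43617463]
T 40 0.09 [307.3 217.2 309.  207. ] [-42.31684721 -43.08452718] [512.38768116 542.35710427]
```

View pics/p2.png

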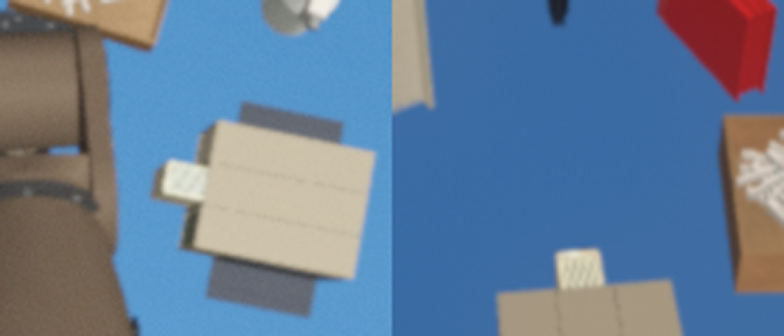

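The crops show the album upright and square in the middle slot, spine at about (165,180) in the top crop. It stands about 42 mm proud, within the expected 4 to 48 mm, and the arm is clear. Handing in.

```bash
python3 -c "from cell import *; print(job_done())"
```

```text
the job is handed in; nothing more can be done
None
```

The bare album is in the middle slipcase, spine outwards and about 42 mm proud; it was held against what felt like the cassette at about 9 N for well over a second, then released, with the arm clear and the job handed in after about 16 s.

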